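Find the tight spot of a bench slide by feel and park the carriage on it

TASK

The carriage of the small bench slide runs tight at one place in its travel. Take it by its post and stroke it gently and slowly through the full travel, first left until it presses on the rubber buffer there, then right until it presses on the other, without ramming the buffers. Feel where it drags, leave the carriage standing on the middle of that tight spot so that the fitter can find it, and let go; leave the things around it where they are.

Things in the scene. Friction and masses are not known exactly. Their poses are not given: they have to be found in the camera images.
- slide_rail: bench slide, fixed to the worktop: aluminium base plate 90 x 370 x 10 mm, steel rail 24 mm wide with its top 28 mm above the worktop, a grey end block (56 x 26 mm, top at 50 mm) at each end. Origin: middle of the underside of the base plate, on the worktop. y runs along the rail to the robot's left (within 20 degrees of world y), x across it away from the robot, z up.
- carriage: dark steel carriage on the rail, 60 mm across x 70 mm along the rail, top 50 mm above the worktop, about 0.35 kg; it only slides along the rail. Origin: at its middle, on the rail's centre line, 20 mm above the worktop. It meets a buffer when its origin is 100 mm left or right of the rail's middle, and starts 70 to 98 mm right of it. Even drag about 1.2 N, but for the tight spot.
- grip_post (a point): centre of the top of the black upright post on the middle of the carriage: round, 22 mm in diameter, from 54 to 109 mm above the worktop, this point at 109 mm. Grip it anywhere along its upper 40 mm.
- buffer_left: black rubber buffer, 16 mm round, 12 mm long, on the left end block. Origin: middle of the face that meets the carriage, 37 mm above the worktop, 135 mm left of the rail's middle. It yields outward along the rail by 1 mm for each 2.5 N.
- buffer_right: the same on the right end block, 135 mm right of the rail's middle.
- slip_jar: bystander: white jar with a blue lid, 65 mm wide, 92 mm high, loose, behind the slide as the robot sees it. Origin: middle of its underside.
- plaster_block: bystander: white plaster block 45 x 90 x 30 mm, loose, behind the slide. Origin: middle of its underside.
- tape_roll: bystander: roll of tape, 68 mm wide, 24 mm high, loose, in front of the slide. Origin: middle of its underside.
- rail_middle (a point): middle of the rail's top, 28 mm above the worktop. The tight spot, which cannot be seen, has its centre between 55 mm right and 78 mm left of here: a sprung bump felt by the carriage while it moves, from 10 to 12 mm before that centre to as far after it, in both directions. Drag rises by 10 to 14 N at most, about 3 mm before the centre, and fades after it. The carriage stays wherever it is left.

How it is judged:
By the outcome, as a careful person would: the job done as asked, in the order asked, and still so for the second after the job is handed in, with the robot touching nothing.
It also fails if it takes over 61 s, if anything falls off the work surface, if the arm or the gripper's body presses on something with over 40 N, if the wrist force passes 120 N, or if a joint passes its speed limit or range.

ROBOT

A 7-joint arm with a two-finger parallel gripper is mounted at the origin on a cart in front of the work surface, level with it; the furniture and walls round the work are solid. World frame = base frame: x ahead of the robot, y to its left, z up, the work surface at z = 0. Lengths are in m, angles in rad, forces in N, time in s.
With the tool pointing down it reaches from about 0.425 to 0.925 m from the base axis. Payload 6.8 kg.
Tool frame: the origin (TCP) lies midway between the tips of the shut fingers; the grasp point (between the pads) lies 19 mm behind it (bot.grasp_offset is the distance from the TCP to the grasp point, in m); z points along the fingers, x is the direction in which the jaws open and shut, and the axes are right-handed (so a half turn about z gives the same grasp; the last joint's range is limited). The gripper opens to 85 mm and grips with 20 to 120 N. Pads are 22 mm wide; open, the fingers measure 114 mm over their backs; the gripper's body (76 mm by 85 mm) begins 54 mm behind the grasp point. The pads swing forward as they close: fully open they stand 13 mm farther back than shut.
Start: joints at [1.196, 0.477, 0.022, 1.555, -0.011, 1.109, -0.083], TCP at [0.178, -0.651, 0.231] pointing down, gripper open.
Joint ranges: [-2.96, 2.96], [-0.34, 2.1], [-1.41, 1.46], [0.24, 2.44], [-1.37, 4.51], [0.17, 1.92], [-2.96, 2.96]. Speed limits (rad/s): [2.39, 2.39, 3.14, 3.14, 3.14, 3.14, 3.14].

INTERFACE

Orientations are given as a unit quaternion [w, x, y, z].
In Python, from station import bot, imaging gives the robot as it stands. The module is installed in compiled form; this text tells all that it offers.
- The arm moves only by the tool apply_moves, never from a script. Its argument "increments" is a list of rows, each a list of 7 numbers: the shift along the tool's x, y, z in mm, then the turn, a rotation vector about the tool's x, y, z in degrees, then the closure, from -1 (fully open) to 1 (shut). In form: [[dx, dy, dz, rx, ry, rz, grip], ...]. A call has exactly 8 rows; each row shifts and turns the pose as measured when the row begins, along the tool's axes as they then stand; what a row does not reach is not made up. A row lasts 1/8 s, in which the tool goes at most 62.5 mm and 10.7 degrees, less where a joint would pass 70% of its speed; a pose out of reach is approached as far as the arm can. A call with a gripper value outside its range is refused whole. The fingers move at their own pace and stop on an object; "grip_force" is the grip in N (left out, the last holds). Time passes only in rows, so rows that do not move let the fingers close, or fill a call up. It gives the time, the measured TCP pose, the force and the opening at its end, in the units of the state.
- bot.get_obs(): the state, without advancing time (a new reading comes with each control period).
- imaging.read_camera(name): name is "side" or "top"; returns the picture (480x640x3 uint8, red, green, blue); there is no depth.
- imaging.get_calibration(name): a dict with "K" (3x3 intrinsics, pixels), "k1" (the pictures are not rectified: a ray, as slopes to the right and down, at radius r is drawn at 1 + k1 r^2 times it, then the intrinsics apply), "extrinsics" (4x4, takes a point from camera to world coordinates). Camera axes: x right, y down, z forward; pixel columns grow to the right and rows downward; lengths in m; the calibration is good to about 2 mm. A picture is of the moment at which its call begins. get_calibration takes no time and is no camera call.
- bot.hand_in(): hands the job in, once; it reports no verdict.
The state is a dict: "t": time; "q": joint angles; "joint_vel": joint speeds; "joint_torque": joint torques, N m; "eef_pos": TCP position; "tool_rot": TCP orientation; "contact_force": force on the tool from outside, world axes, zero at the start; "torque": the same for the moment, N m; "gripper_width": opening from 0.0 (shut) to 1.0 (fully open).
Only numpy, scipy, OpenCV 4.12 (cv2) and the standard library are available. Lean on these libraries where they do the work, as an engineer would, in place of code of your own. Each camera call takes 0.05 s, during which the arm holds its last target.

## Working session

There is one attempt and no reset: what is moved stays moved. The work goes in short steps, Python scripts to look and compute and a tool call to move; the robot and the scene stay as the last step left them, time stands still between calls to the robot, and variables do not carry over. Pictures are saved under pics/ and viewed, and the job is handed in when it is done.

Besides the shell and the picture viewer there is one more tool, called after ">>>" by a JSON object that holds its "method" and its "body", one argument or row to a line. apply_moves: Moves the arm, as the interface text tells. Its arguments: {"type":"object","properties":{"increments":{"type":"array","items":{"type":"array","items":{"type":"number"}}},"grip_force":{"type":"number"}},"required":["increments"]}

```bash
mkdir -p pics
python3 - <<'E'
from station import bot, imaging
import cv2, numpy as np
for n in ("side","top"):
    im=imaging.read_camera(n); cv2.imwrite(f"pics/{n}0.png",im[:,:,::-1]); np.save(f"pics/{n}0.npy",im)
    c=imaging.get_calibration(n); print(n,c["K"],c["k1"],np.round(c["extrinsics"],4))
o=bot.get_obs()
for k,v in o.items(): print(k,np.round(v,4))
print(bot.grasp_offset)
E
```

```text
side [[576.24649988   0.         313.2416313 ]
 [  0.         576.24649988 250.22213494]
 [  0.           0.           1.        ]] -0.1694554600597399 [[ 0.9583 -0.1786  0.2231  0.3735]
 [-0.2857 -0.5772  0.765  -0.4606]
 [-0.0078 -0.7968 -0.6041  0.6307]
 [ 0.      0.      0.      1.    ]]
top [[538.12275233   0.         320.50623292]
 [  0.         538.12275233 239.041601  ]
 [  0.           0.           1.        ]] -0.06918961233960248 [[-0.0064 -0.9979  0.0649  0.5123]
 [-0.9999  0.0073  0.0145  0.1932]
 [-0.015  -0.0648 -0.9978  0.9393]
 [ 0.      0.      0.      1.    ]]
t 0.1
q [ 1.1959  0.4778  0.0223  1.5564 -0.0115  1.1093 -0.0831]
joint_vel [ 0.0006 -0.0013 -0.0004 -0.0019 -0.0007  0.0011  0.0005]
joint_torque [ 5.10000e-03 -5.97757e+01  1.61390e+00 -2.81957e+01  1.29000e-02
  5.00000e-03 -1.00000e-04]
eef_pos [ 0.1778 -0.6506  0.2304]
tool_rot [-5.000e-04  7.949e-01 -6.068e-01 -7.000e-04]
contact_force [ 0.3923 -0.0334  0.1351]
torque [-0.0029 -0.0055  0.003 ]
gripper_width 0.9977
0.0187
```

View pictures.

View pics/top0.png

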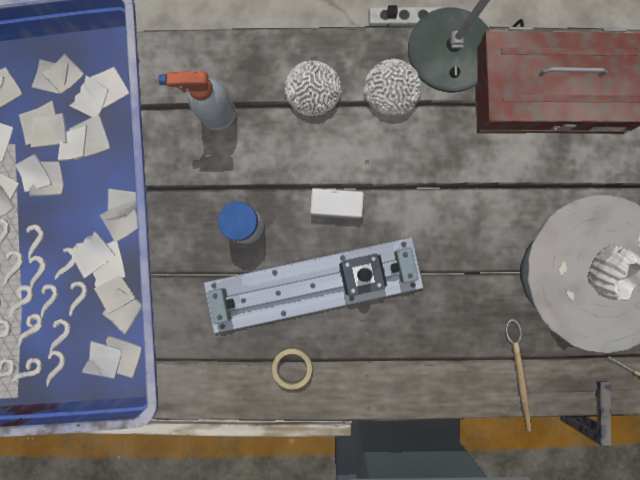

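View pics/side0.png

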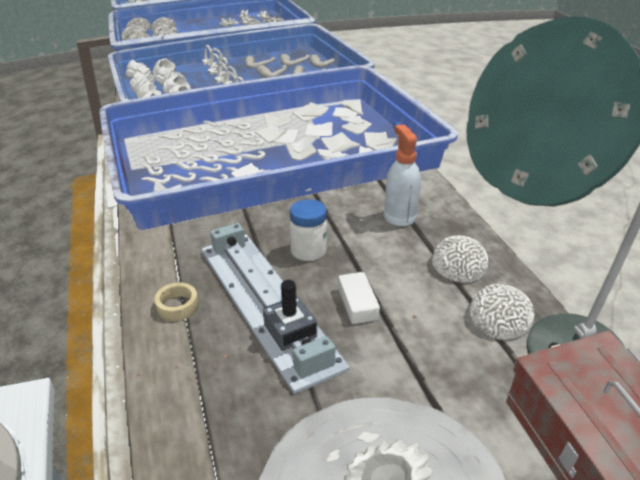

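```bash
cat > h.py <<'E'
from station import bot, imaging
import cv2, numpy as np
def ray(n,uv):
    c=imaging.get_calibration(n);K=c["K"];E=c["extrinsics"]
    d=np.array([(uv[0]-K[0,2])/K[0,0],(uv[1]-K[1,2])/K[1,1]]);s=d.copy()
    for _ in range(20): s=d/(1+c["k1"]*(s@s))
    return E[:3,3],E[:3,:3]@np.array([s[0],s[1],1])
def onz(n,uv,z):
    o,d=ray(n,uv);return o+d*(z-o[2])/d[2]
def two(ua,ub):
    o1,d1=ray("top",ua);o2,d2=ray("side",ub)
    t=np.linalg.lstsq(np.c_[d1,-d2],o2-o1,rcond=None)[0]
    p,q=o1+t[0]*d1,o2+t[1]*d2
    return (p+q)/2,np.linalg.norm(p-q)
def proj(n,P):
    c=imaging.get_calibration(n);E=np.linalg.inv(c["extrinsics"]);p=E[:3,:3]@P+E[:3,3]
    s=p[:2]/p[2];s=s*(1+c["k1"]*(s@s));return c["K"][:2,:2]@s+c["K"][:2,2]
E
python3 - <<'E'
import cv2,numpy as np
a=cv2.imread("pics/top0.png")[225:345,195:435]; cv2.imwrite("pics/topz.png",cv2.resize(a,None,fx=3.3,fy=3.3,interpolation=cv2.INTER_CUBIC))
a=cv2.imread("pics/side0.png")[215:395,190:370]; cv2.imwrite("pics/sidez.png",cv2.resize(a,None,fx=3.3,fy=3.3,interpolation=cv2.INTER_CUBIC))
E
```

```text
(no output)
```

View pics/topz.png

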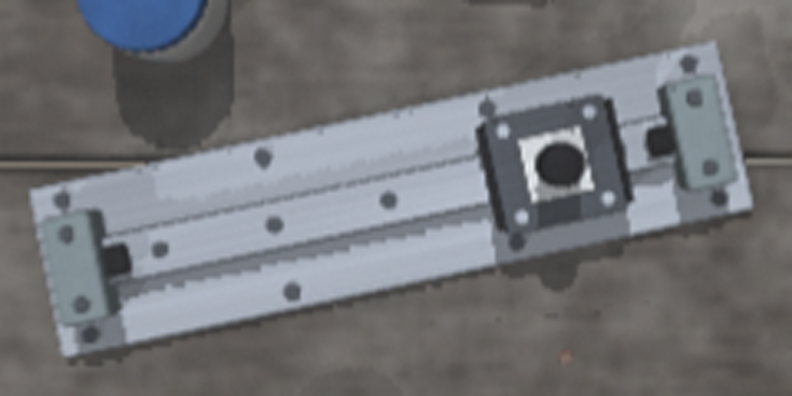

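View pics/sidez.png

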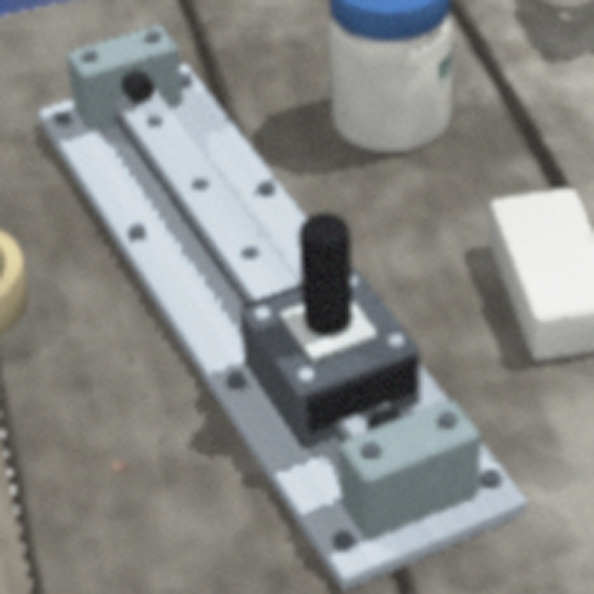

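Run:
```python
from h import *
f=lambda p:np.array(p)/3.3+np.array([195,225])-0.35
C=[onz("top",f(p),0.010) for p in [(31,190),(716,42),(752,208),(67,356)]]
for c in C: print(np.round(c,4))
print("sizes",[round(np.linalg.norm(C[i]-C[(i+1)%4]),4) for i in range(4)])
m=np.mean(C,0); u=(C[0]+C[3]-C[1]-C[2]); u/=np.linalg.norm(u)
print("mid",m.round(4),"u",u.round(4),"yaw",np.degrees(np.arctan2(-u[0],u[1])))
# side plate corners
fs=lambda p:np.array(p)/3.3+np.array([190,215])-0.35
for p in [(40,115),(525,500),(342,587),(190,65)]: print("side",onz("side",fs(p),0.010).round(4))
# post
im=cv2.imread("pics/top0.png"); g=im.max(2)
mk=((g<45)*255).astype(np.uint8); 
n,l,s,c=cv2.connectedComponentsWithStats(mk)
for i in range(1,n):
    if 350<c[i][0]<380 and 260<c[i][1]<290: print("top blob",s[i],c[i]); print(onz("top",c[i],.109).round(4), onz("top",c[i],.085).round(4))
im=cv2.imread("pics/side0.png"); g=im.max(2)
mk=((g<50)*255).astype(np.uint8)
n,l,s,c=cv2.connectedComponentsWithStats(mk)
for i in range(1,n):
    if s[i][4]>60 and 270<c[i][0]<310 and 270<c[i][1]<330: print("side blob",s[i],c[i])
top=fs((326,226)); print("side post top",onz("side",top,.109).round(4))
print(two(f((558,163)),top))
```

```text
[0.4992 0.4091 0.01  ]
[0.5745 0.049  0.01  ]
[0.4876 0.0317 0.01  ]
[0.4125 0.3898 0.01  ]
sizes [np.float64(0.3679), np.float64(0.0886), np.float64(0.3659), np.float64(0.0888)]
mid [0.4934 0.2199 0.01  ] u [-0.2048  0.9788  0.    ] yaw 11.82034859939865
side [0.4114 0.3868 0.01  ]
side [0.5731 0.0499 0.01  ]
side [0.4856 0.0272 0.01  ]
side [0.4995 0.4084 0.01  ]
top blob [358 272   2   7   7] [358.42857143 275.        ]
[0.5104 0.1473 0.109 ] [0.5104 0.1459 0.085 ]
side blob [282 281  14  35 393] [288.34351145 298.08905852]
side post top [0.5114 0.1374 0.109 ]
(array([0.51179791, 0.13898927, 0.10758075]), np.float64(8.126968311210677e-05))
```

Run:
```python
from h import *
print("jar lid",onz("top",(239,221),.092).round(3)); print("block",onz("top",(337,203),.03).round(3)); print("tape",onz("top",(292,369),.024).round(3))
print("bowl",two((612,272),(388,465))); print("wheelcentre",two((608,274),(380,480))[0])
print("bottle top side",two((190,82),(404,135)))
print("lamp base",onz("top",(450,50),0))
from scipy.spatial.transform import Rotation as R
o=bot.get_obs();Rm=R.from_quat(o["tool_rot"],scalar_first=True).as_matrix();print(Rm.round(4))
p=o["eef_pos"]
for w in [(.42,-.45,.40),(.55,-.15,.40),(.512,.139,.2)]:
    d=Rm.T@(np.array(w)-p);print(w,(d*1000).round(0));p=np.array(w)
```

```text
jar lid [0.597 0.335 0.092]
block [0.633 0.178 0.03 ]
tape [0.353 0.256 0.024]
bowl (array([ 0.51216533, -0.21108795,  0.18142241]), np.float64(0.0014255254881530535))
wheelcentre [ 0.50725172 -0.21383244  0.16338164]
bottle top side (array([0.79459932, 0.39451694, 0.17640235]), np.float64(0.0001849835468445672))
lamp base [ 0.91405217 -0.02938483  0.        ]
[[ 2.637e-01 -9.646e-01 -6.000e-04]
 [-9.646e-01 -2.637e-01  1.600e-03]
 [-1.700e-03  1.000e-04 -1.000e+00]]
(0.42, -0.45, 0.4) [-130. -286. -169.]
(0.55, -0.15, 0.4) [-255. -205.    0.]
(0.512, 0.139, 0.2) [-288.  -40.  200.]
```

>>> {"method": "apply_moves", "body": {
  "increments": [
    [-22,-48,-22,0,0,0.5,-1],
    [-22,-48,-22,0,0,0.5,-1],
    [-22,-48,-22,0,0,0.5,-1],
    [-22,-48,-22,0,0,0.5,-1],
    [-22,-48,-22,0,0,0.5,-1],
    [-22,-48,-22,0,0,0.5,-1],
    [-42,-34,0,0,0,0,-1],
    [-42,-34,0,0,0,0,-1]
  ]
}}

```text
t: 1.1
eef_pos: [0.4794, -0.3516, 0.3618]
tool_rot: [-0.001, 0.775, -0.632, -0.005]
contact_force: [1.0, -0.2, -0.0]
gripper_width: 0.999
```

>>> {"method": "apply_moves", "body": {
  "increments": [
    [-58,-18,0,0,0,0,-1],
    [-58,-18,0,0,0,0,-1],
    [-58,-18,0,0,0,0,-1],
    [-58,-18,0,0,0,0,-1],
    [-58,-15,10,0,0,0,-1],
    [-56,-15,20,0,0,0,-1],
    [-56,-15,20,0,0,0,-1],
    [-50,-14,20,0,0,0,-1]
  ]
}}

```text
t: 2.1
eef_pos: [0.5163, 0.1315, 0.2931]
tool_rot: [-0.001, 0.775, -0.632, -0.004]
contact_force: [1.8, -0.2, 0.2]
gripper_width: 0.999
```

```bash
cat >> h.py <<'E'
from scipy.spatial.transform import Rotation as R
def to(w):
    o=bot.get_obs();r=R.from_quat(o["tool_rot"],scalar_first=True);Rm=r.as_matrix()
    d=Rm.T@(np.array(w)-o["eef_pos"])*1000
    a=np.radians(-78.25);x=np.array([np.cos(a),np.sin(a),0]);z=np.array([0,0,-1.]);y=np.cross(z,x)
    rv=(r.inv()*R.from_matrix(np.c_[x,y,z])).as_rotvec(degrees=True)
    print("t",o["t"],"pos",np.round(o["eef_pos"],4),"move",d.round(1),"turn",rv.round(2),"q",np.round(o["q"],2))
E
python3 -c "
from h import *
to((.512,.139,.2)); to((.512,.139,.073))"
```

```text
t 2.1 pos [0.5163 0.1315 0.2931] move [-7.5  2.4 93.2] turn [ 0.16  0.45 -0.13] q [ 0.04  0.22 -0.47  1.79  0.1   1.15 -1.83]
t 2.1 pos [0.5163 0.1315 0.2931] move [ -6.4   2.1 220.2] turn [ 0.16  0.45 -0.13] q [ 0.04  0.22 -0.47  1.79  0.1   1.15 -1.83]
```

>>> {"method": "apply_moves", "body": {
  "increments": [
    [-4,1.5,45,0.1,0.3,0,-1],
    [-2,1,45,0,0.1,0,-1],
    [0,0,40,0,0,0,-1],
    [0,0,30,0,0,0,-1],
    [0,0,25,0,0,0,-1],
    [0,0,18,0,0,0,-1],
    [0,0,8,0,0,0,-1],
    [0,0,0,0,0,0,-1]
  ]
}}

```text
t: 3.1
eef_pos: [0.5083, 0.1437, 0.0728]
tool_rot: [0.001, 0.778, -0.628, -0.003]
contact_force: [0.4, 0.4, -0.5]
gripper_width: 0.999
```

```bash
python3 -c "
from h import *
to((.511,.139,.075))
for n in ('side','top'):
    im=imaging.read_camera(n); cv2.imwrite(f'pics/{n}1.png',im[:,:,::-1])
a=cv2.imread('pics/side1.png')[150:390,180:420]; cv2.imwrite('pics/side1z.png',cv2.resize(a,None,fx=2.5,fy=2.5,interpolation=cv2.INTER_CUBIC))
"
```

```text
t 3.1 pos [0.5083 0.1437 0.0728] move [ 5.2 -1.6 -2.2] turn [0.36 0.17 0.48] q [-0.06  0.49 -0.42  2.01  0.29  0.71 -2.01]
```

View pics/side1z.png

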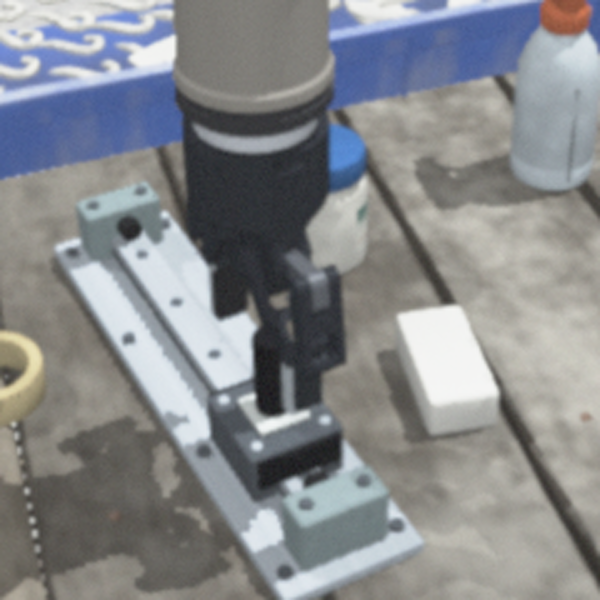

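>>> {"method": "apply_moves", "body": {
  "increments": [
    [4,-1.5,-1,0.3,0.1,0.3,-1],
    [1,0,0,0,0,0.1,-1],
    [0,0,0,0,0,0,1],
    [0,0,0,0,0,0,1],
    [0,0,0,0,0,0,1],
    [0,0,0,0,0,0,1],
    [0,0,0,0,0,0,1],
    [0,0,0,0,0,0,1]
  ],
  "grip_force": 40
}}

```text
t: 4.2
eef_pos: [0.5131, 0.1391, 0.077]
tool_rot: [-0.002, 0.776, -0.631, 0.001]
contact_force: [-0.4, -0.8, 0.9]
gripper_width: 0.24
```

```bash
cat >> h.py <<'E'
mid=np.array([.4928,.219]);aa=np.radians(101.72);u=np.array([np.cos(aa),np.sin(aa)]);v=np.array([u[1],-u[0]])
def st():
    o=bot.get_obs();p=np.array(o["eef_pos"]);f=np.array(o["contact_force"])
    print("t %.2f s %.1f v %.1f z %.1f | f along %.2f across %.2f z %.2f | w %.3f"%(o["t"],1e3*(p[:2]-mid)@u,1e3*(p[:2]-mid)@v,1e3*p[2],f[:2]@u,f[:2]@v,f[2],o["gripper_width"]))
E
python3 -c "
from h import *
st();to((.511,.139,.075))"
```

```text
t 4.20 s -82.3 v 3.7 z 77.0 | f along -0.71 across -0.56 z 0.87 | w 0.240
t 4.2 pos [0.5131 0.1391 0.077 ] move [-0.3  2.1  2. ] turn [-0.28  0.06  0.02] q [-0.05  0.48 -0.41  2.01  0.29  0.71 -2.01]
```

>>> {"method": "apply_moves", "body": {
  "increments": [
    [-1.5,0,0,0,0,0,1],
    [-2,0,0,0,0,0,1],
    [-2,0,0,0,0,0,1],
    [-2,0,0,0,0,0,1],
    [-2,0,0,0,0,0,1],
    [-2,0,0,0,0,0,1],
    [-2,0,0,0,0,0,1],
    [-2,0,0,0,0,0,1]
  ]
}}

```text
t: 5.2
eef_pos: [0.5099, 0.1546, 0.077]
tool_rot: [-0.002, 0.776, -0.631, 0.001]
contact_force: [-0.5, -1.0, 0.1]
gripper_width: 0.243
```

```bash
python3 -c "
from h import *
st();to((.511,.139,.075))"
```

```text
t 5.20 s -66.5 v 3.7 z 77.0 | f along -0.84 across -0.72 z 0.09 | w 0.243
t 5.2 pos [0.5099 0.1546 0.077 ] move [15.5  2.1  2. ] turn [-0.27  0.01 -0.02] q [-0.08  0.48 -0.41  2.    0.29  0.71 -2.04]
```

>>> {"method": "apply_moves", "body": {
  "increments": [
    [-1.2,0,0,0,0,0,1],
    [-1.2,0,0,0,0,0,1],
    [-1.2,0,0,0,0,0,1],
    [-1.2,0,0,0,0,0,1],
    [-1.2,0,0,0,0,0,1],
    [-1.2,0,0,0,0,0,1],
    [-1.2,0,0,0,0,0,1],
    [-1.2,0,0,0,0,0,1]
  ]
}}

```text
t: 6.2
eef_pos: [0.5078, 0.1647, 0.077]
tool_rot: [-0.002, 0.776, -0.631, 0.001]
contact_force: [0.0, -0.7, 2.6]
gripper_width: 0.246
```

>>> {"method": "apply_moves", "body": {
  "increments": [
    [-1.2,0,0,0,0,0,1],
    [-1.2,0,0,0,0,0,1],
    [-1.2,0,0,0,0,0,1],
    [-1.2,0,0,0,0,0,1],
    [-1.2,0,0,0,0,0,1],
    [-1.2,0,0,0,0,0,1],
    [-1.2,0,0,0,0,0,1],
    [-1.2,0,0,0,0,0,1]
  ]
}}

```text
t: 7.2
eef_pos: [0.5056, 0.1748, 0.077]
tool_rot: [-0.002, 0.776, -0.631, 0.001]
contact_force: [0.5, -1.2, 0.7]
gripper_width: 0.241
```

>>> {"method": "apply_moves", "body": {
  "increments": [
    [-1.2,0,0,0,0,0,1],
    [-1.2,0,0,0,0,0,1],
    [-1.2,0,0,0,0,0,1],
    [-1.2,0,0,0,0,0,1],
    [-1.2,0,0,0,0,0,1],
    [-1.2,0,0,0,0,0,1],
    [-1.2,0,0,0,0,0,1],
    [-1.2,0,0,0,0,0,1]
  ]
}}

```text
t: 8.2
eef_pos: [0.5035, 0.1849, 0.077]
tool_rot: [-0.002, 0.776, -0.631, 0.001]
contact_force: [-0.0, -0.9, 1.7]
gripper_width: 0.244
```

>>> {"method": "apply_moves", "body": {
  "increments": [
    [-1.2,0,0,0,0,0,1],
    [-1.2,0,0,0,0,0,1],
    [-1.2,0,0,0,0,0,1],
    [-1.2,0,0,0,0,0,1],
    [-1.2,0,0,0,0,0,1],
    [-1.2,0,0,0,0,0,1],
    [-1.2,0,0,0,0,0,1],
    [-1.2,0,0,0,0,0,1]
  ]
}}

```text
t: 9.2
eef_pos: [0.5014, 0.1949, 0.077]
tool_rot: [-0.002, 0.776, -0.631, 0.001]
contact_force: [-0.4, -1.4, 1.4]
gripper_width: 0.247
```

>>> {"method": "apply_moves", "body": {
  "increments": [
    [-1.2,0,0,0,0,0,1],
    [-1.2,0,0,0,0,0,1],
    [-1.2,0,0,0,0,0,1],
    [-1.2,0,0,0,0,0,1],
    [-1.2,0,0,0,0,0,1],
    [-1.2,0,0,0,0,0,1],
    [-1.2,0,0,0,0,0,1],
    [-1.2,0,0,0,0,0,1]
  ]
}}

```text
t: 10.2
eef_pos: [0.4993, 0.205, 0.077]
tool_rot: [-0.002, 0.776, -0.631, 0.001]
contact_force: [-0.1, -0.6, 1.1]
gripper_width: 0.242
```

>>> {"method": "apply_moves", "body": {
  "increments": [
    [-1.2,0,0,0,0,0,1],
    [-1.2,0,0,0,0,0,1],
    [-1.2,0,0,0,0,0,1],
    [-1.2,0,0,0,0,0,1],
    [-1.2,0,0,0,0,0,1],
    [-1.2,0,0,0,0,0,1],
    [-1.2,0,0,0,0,0,1],
    [-1.2,0,0,0,0,0,1]
  ]
}}

```text
t: 11.2
eef_pos: [0.4971, 0.2151, 0.077]
tool_rot: [-0.002, 0.776, -0.631, 0.001]
contact_force: [-0.4, -1.6, 2.2]
gripper_width: 0.243
```

>>> {"method": "apply_moves", "body": {
  "increments": [
    [-1.2,0,0,0,0,0,1],
    [-1.2,0,0,0,0,0,1],
    [-1.2,0,0,0,0,0,1],
    [-1.2,0,0,0,0,0,1],
    [-1.2,0,0,0,0,0,1],
    [-1.2,0,0,0,0,0,1],
    [-1.2,0,0,0,0,0,1],
    [-1.2,0,0,0,0,0,1]
  ]
}}

```text
t: 12.2
eef_pos: [0.495, 0.2251, 0.077]
tool_rot: [-0.002, 0.776, -0.631, 0.001]
contact_force: [0.1, -0.9, 2.0]
gripper_width: 0.243
```

>>> {"method": "apply_moves", "body": {
  "increments": [
    [-1.2,0,0,0,0,0,1],
    [-1.2,0,0,0,0,0,1],
    [-1.2,0,0,0,0,0,1],
    [-1.2,0,0,0,0,0,1],
    [-1.2,0,0,0,0,0,1],
    [-1.2,0,0,0,0,0,1],
    [-1.2,0,0,0,0,0,1],
    [-1.2,0,0,0,0,0,1]
  ]
}}

```text
t: 13.2
eef_pos: [0.4929, 0.2352, 0.077]
tool_rot: [-0.002, 0.776, -0.631, 0.001]
contact_force: [-0.3, -1.6, 2.2]
gripper_width: 0.243
```

>>> {"method": "apply_moves", "body": {
  "increments": [
    [-1.2,0,0,0,0,0,1],
    [-1.2,0,0,0,0,0,1],
    [-1.2,0,0,0,0,0,1],
    [-1.2,0,0,0,0,0,1],
    [-1.2,0,0,0,0,0,1],
    [-1.2,0,0,0,0,0,1],
    [-1.2,0,0,0,0,0,1],
    [-1.2,0,0,0,0,0,1]
  ]
}}

```text
t: 14.2
eef_pos: [0.4907, 0.2453, 0.077]
tool_rot: [-0.002, 0.776, -0.631, 0.001]
contact_force: [-0.8, -0.9, 2.1]
gripper_width: 0.244
```

>>> {"method": "apply_moves", "body": {
  "increments": [
    [-1.2,0,0,0,0,0,1],
    [-1.2,0,0,0,0,0,1],
    [-1.2,0,0,0,0,0,1],
    [-1.2,0,0,0,0,0,1],
    [-1.2,0,0,0,0,0,1],
    [-1.2,0,0,0,0,0,1],
    [-1.2,0,0,0,0,0,1],
    [-1.2,0,0,0,0,0,1]
  ]
}}

```text
t: 15.2
eef_pos: [0.4886, 0.2554, 0.077]
tool_rot: [-0.002, 0.776, -0.631, 0.001]
contact_force: [-0.9, -1.5, 2.0]
gripper_width: 0.244
```

>>> {"method": "apply_moves", "body": {
  "increments": [
    [-1.2,0,0,0,0,0,1],
    [-1.2,0,0,0,0,0,1],
    [-1.2,0,0,0,0,0,1],
    [-1.2,0,0,0,0,0,1],
    [-1.2,0,0,0,0,0,1],
    [-1.2,0,0,0,0,0,1],
    [-1.2,0,0,0,0,0,1],
    [-1.2,0,0,0,0,0,1]
  ]
}}

```text
t: 16.2
eef_pos: [0.4871, 0.2626, 0.077]
tool_rot: [-0.0, 0.775, -0.632, 0.002]
contact_force: [0.9, -5.9, 5.4]
gripper_width: 0.241
```

>>> {"method": "apply_moves", "body": {
  "increments": [
    [-1.2,0,0,0,0,0,1],
    [-1.2,0,0,0,0,0,1],
    [-1.2,0,0,0,0,0,1],
    [-1.2,0,0,0,0,0,1],
    [-1.2,0,0,0,0,0,1],
    [-1.2,0,0,0,0,0,1],
    [-1.2,0,0,0,0,0,1],
    [-1.2,0,0,0,0,0,1]
  ]
}}

```text
t: 17.2
eef_pos: [0.4869, 0.2633, 0.077]
tool_rot: [0.005, 0.773, -0.634, 0.006]
contact_force: [-0.2, -6.4, 5.5]
gripper_width: 0.243
```

>>> {"method": "apply_moves", "body": {
  "increments": [
    [-2,0,0,0,0,0,1],
    [-2,0,0,0,0,0,1],
    [-2,0,0,0,0,0,1],
    [-2,0,0,0,0,0,1],
    [-2,0,0,0,0,0,1],
    [-2,0,0,0,0,0,1],
    [-2,0,0,0,0,0,1],
    [-2,0,0,0,0,0,1]
  ]
}}

```text
t: 18.2
eef_pos: [0.4863, 0.2665, 0.0769]
tool_rot: [0.011, 0.77, -0.638, 0.011]
contact_force: [-0.4, -9.7, 7.2]
gripper_width: 0.243
```

```bash
python3 -c "
from h import *
st();to((.511,.139,.077))"
```

```text
t 18.20 s 47.8 v 3.3 z 76.9 | f along -9.45 across -2.42 z 7.15 | w 0.243
t 18.2 pos [0.4863 0.2665 0.0769] move [129.8  -0.7   3.9] turn [ 0.23 -1.77 -1.11] q [-0.32  0.52 -0.4   1.94  0.32  0.76 -2.29]
```

>>> {"method": "apply_moves", "body": {
  "increments": [
    [-2.8,0,0,0,-0.5,-0.3,1],
    [-2.8,0,0,0,-0.5,-0.3,1],
    [-2.8,0,0,0,-0.5,-0.3,1],
    [-2.8,0,0,0,-0.5,-0.3,1],
    [-2.8,0,0,0,-0.5,-0.3,1],
    [-2.8,0,0,0,-0.4,-0.2,1],
    [-2.8,0,0,0,-0.4,-0.2,1],
    [-2.8,0,0,0,-0.4,-0.2,1]
  ]
}}

```text
t: 19.2
eef_pos: [0.4855, 0.2695, 0.0769]
tool_rot: [0.001, 0.777, -0.63, -0.007]
contact_force: [0.4, -8.0, 7.3]
gripper_width: 0.245
```

```bash
python3 -c "
from h import *
st();to((.511,.139,.077))"
```

```text
t 19.20 s 50.9 v 3.1 z 76.9 | f along -7.90 across -1.27 z 7.30 | w 0.245
t 19.2 pos [0.4855 0.2695 0.0769] move [132.9   2.   -1.3] turn [0.62 0.53 0.15] q [-0.27  0.52 -0.43  1.94  0.29  0.75 -2.23]
```

>>> {"method": "apply_moves", "body": {
  "increments": [
    [-2.5,0,0,0,0,0,1],
    [-2.5,0,0,0,0,0,1],
    [-2.5,0,0,0,0,0,1],
    [-2.5,0,0,0,0,0,1],
    [-2.5,0,0,0,0,0,1],
    [-2,0,0,0,0,0,1],
    [-2,0,0,0,0,0,1],
    [-2,0,0,0,0,0,1]
  ]
}}

```text
t: 20.2
eef_pos: [0.4855, 0.2693, 0.0769]
tool_rot: [0.012, 0.772, -0.635, 0.001]
contact_force: [-0.7, -8.4, 6.5]
gripper_width: 0.248
```

```bash
python3 -c "
from h import *
st();to((.511,.139,.077))"
```

```text
t 20.20 s 50.7 v 3.1 z 76.9 | f along -8.11 across -2.37 z 6.45 | w 0.248
t 20.2 pos [0.4855 0.2693 0.0769] move [132.7   0.    2. ] turn [ 0.96 -0.92 -0.65] q [-0.3   0.52 -0.41  1.93  0.3   0.77 -2.27]
```

>>> {"method": "apply_moves", "body": {
  "increments": [
    [-3.2,0,0,0,-0.2,-0.1,1],
    [-3.5,0,0,0,-0.2,-0.1,1],
    [-3.5,0,0,0,-0.2,-0.1,1],
    [-3.5,0,0,0,-0.2,-0.1,1],
    [-3.5,0,0,0,-0.2,-0.1,1],
    [-3.5,0,0,0,-0.2,-0.1,1],
    [-3.5,0,0,0,-0.2,-0.1,1],
    [-3.5,0,0,0,-0.2,-0.1,1]
  ]
}}

```text
t: 21.2
eef_pos: [0.4804, 0.2935, 0.0769]
tool_rot: [0.004, 0.776, -0.631, -0.009]
contact_force: [-0.0, -1.2, 2.4]
gripper_width: 0.243
```

```bash
python3 -c "
from h import *
st();to((.511,.139,.077))"
```

```text
t 21.20 s 75.5 v 3.0 z 76.9 | f along -1.19 across -0.29 z 2.37 | w 0.243
t 21.2 pos [0.4804 0.2935 0.0769] move [157.5   1.5  -1.3] turn [ 1.02  0.45 -0.01] q [-0.32  0.53 -0.43  1.92  0.29  0.77 -2.27]
```

>>> {"method": "apply_moves", "body": {
  "increments": [
    [-3,0,0,0.2,0.1,0,1],
    [-3,0,0,0.2,0.1,0,1],
    [-3,0,0,0.2,0.1,0,1],
    [-3,0,0,0.2,0.1,0,1],
    [-2.5,0,0,0,0,0,1],
    [-2.5,0,0,0,0,0,1],
    [-2,0,0,0,0,0,1],
    [-1.5,0,0,0,0,0,1]
  ]
}}

```text
t: 22.2
eef_pos: [0.4759, 0.3154, 0.0769]
tool_rot: [0.001, 0.776, -0.631, -0.001]
contact_force: [-0.6, -0.4, 2.1]
gripper_width: 0.245
```

```bash
python3 -c "
from h import *
st();to((.511,.139,.077))"
```

```text
t 22.20 s 97.8 v 3.1 z 76.9 | f along -0.25 across -0.62 z 2.14 | w 0.245
t 22.2 pos [0.4759 0.3154 0.0769] move [179.8   1.5  -0.3] turn [ 0.17  0.05 -0.04] q [-0.37  0.54 -0.42  1.91  0.31  0.76 -2.33]
```

>>> {"method": "apply_moves", "body": {
  "increments": [
    [-1.2,0,0,0,0,0,1],
    [-1.2,0,0,0,0,0,1],
    [-1.2,0,0,0,0,0,1],
    [-1.2,0,0,0,0,0,1],
    [-1.2,0,0,0,0,0,1],
    [-1.2,0,0,0,0,0,1],
    [-1.2,0,0,0,0,0,1],
    [-1.2,0,0,0,0,0,1]
  ]
}}

```text
t: 23.2
eef_pos: [0.4745, 0.322, 0.0769]
tool_rot: [0.003, 0.775, -0.632, 0.0]
contact_force: [-0.6, -5.6, 4.6]
gripper_width: 0.242
```

```bash
python3 -c "
from h import *
st();to((.511,.139,.077))"
```

```text
t 23.20 s 104.5 v 3.0 z 76.9 | f along -5.38 across -1.76 z 4.60 | w 0.242
t 23.2 pos [0.4745 0.322  0.0769] move [186.6   1.    0.6] turn [ 0.25 -0.22 -0.17] q [-0.38  0.54 -0.42  1.9   0.31  0.77 -2.34]
```

>>> {"method": "apply_moves", "body": {
  "increments": [
    [2,0,0,0,0,0,1],
    [3,0,0,0,0,0,1],
    [3.5,0,0,0,0,0,1],
    [3.5,0,0,0,0,0,1],
    [3.5,0,0,0,0,0,1],
    [3.5,0,0,0,0,0,1],
    [3.5,0,0,0,0,0,1],
    [3,0,0,0,0,0,1]
  ]
}}

```text
t: 24.2
eef_pos: [0.4793, 0.2992, 0.0769]
tool_rot: [0.0, 0.776, -0.631, -0.002]
contact_force: [0.5, 0.8, 0.3]
gripper_width: 0.244
```

>>> {"method": "apply_moves", "body": {
  "increments": [
    [2,0,0,0,0,0,1],
    [1.8,0,0,0,0,0,1],
    [1.8,0,0,0,0,0,1],
    [1.6,0,0,0,0,0,1],
    [1.2,0,0,0,0,0,1],
    [1.2,0,0,0,0,0,1],
    [1.2,0,0,0,0,0,1],
    [1.2,0,0,0,0,0,1]
  ]
}}

```text
t: 25.2
eef_pos: [0.482, 0.2867, 0.0769]
tool_rot: [0.0, 0.776, -0.631, -0.002]
contact_force: [-0.7, 1.4, 0.4]
gripper_width: 0.244
```

```bash
python3 -c "
from h import *
st();to((.511,.139,.077))"
```

```text
t 25.20 s 68.5 v 3.1 z 76.9 | f along 1.54 across -0.41 z 0.37 | w 0.244
t 25.2 pos [0.482  0.2867 0.0769] move [150.5   1.6  -0.4] turn [ 0.15  0.11 -0.03] q [-0.32  0.52 -0.42  1.93  0.3   0.75 -2.28]
```

Now the matching approach from the left side, with the same 1.2 mm rows.

>>> {"method": "apply_moves", "body": {
  "increments": [
    [1.2,0,0,0,0,0,1],
    [1.2,0,0,0,0,0,1],
    [1.2,0,0,0,0,0,1],
    [1.2,0,0,0,0,0,1],
    [1.2,0,0,0,0,0,1],
    [1.2,0,0,0,0,0,1],
    [1.2,0,0,0,0,0,1],
    [1.2,0,0,0,0,0,1]
  ]
}}

```text
t: 26.2
eef_pos: [0.4836, 0.279, 0.0769]
tool_rot: [-0.001, 0.776, -0.631, -0.003]
contact_force: [-1.1, 4.9, -1.7]
gripper_width: 0.241
```

>>> {"method": "apply_moves", "body": {
  "increments": [
    [1.2,0,0,0,0,0,1],
    [1.2,0,0,0,0,0,1],
    [1.2,0,0,0,0,0,1],
    [1.2,0,0,0,0,0,1],
    [1.2,0,0,0,0,0,1],
    [1.2,0,0,0,0,0,1],
    [1.2,0,0,0,0,0,1],
    [1.2,0,0,0,0,0,1]
  ]
}}

```text
t: 27.2
eef_pos: [0.4838, 0.2779, 0.077]
tool_rot: [-0.005, 0.778, -0.628, -0.006]
contact_force: [0.2, 6.0, -3.5]
gripper_width: 0.238
```

```bash
python3 -c "
from h import *
st();to((.511,.139,.077))"
```

```text
t 27.20 s 59.5 v 3.2 z 77.0 | f along 5.84 across 1.41 z -3.47 | w 0.238
t 27.2 pos [0.4838 0.2779 0.077 ] move [141.5   2.7  -2.3] turn [-0.05  0.93  0.4 ] q [-0.29  0.52 -0.43  1.94  0.29  0.73 -2.24]
```

>>> {"method": "apply_moves", "body": {
  "increments": [
    [2,0,0,0,0,0,1],
    [2,0,0,0,0,0,1],
    [2,0,0,0,0,0,1],
    [2,0,0,0,0,0,1],
    [2,0,0,0,0,0,1],
    [2,0,0,0,0,0,1],
    [2,0,0,0,0,0,1],
    [2,0,0,0,0,0,1]
  ]
}}

```text
t: 28.2
eef_pos: [0.4844, 0.275, 0.0771]
tool_rot: [-0.012, 0.781, -0.624, -0.011]
contact_force: [-1.3, 9.0, -2.4]
gripper_width: 0.247
```

```bash
python3 -c "
from h import *
st();to((.511,.139,.077))"
```

```text
t 28.20 s 56.5 v 3.1 z 77.1 | f along 9.04 across 0.58 z -2.43 | w 0.247
t 28.2 pos [0.4844 0.275  0.0771] move [138.5   3.9  -4.3] turn [-0.25  1.82  0.96] q [-0.26  0.52 -0.44  1.95  0.28  0.72 -2.22]
```

>>> {"method": "apply_moves", "body": {
  "increments": [
    [3.2,0,0,0,0.3,0.1,1],
    [3.5,0,0,0,0.3,0.1,1],
    [3.5,0,0,0,0.3,0.1,1],
    [3.5,0,0,0,0.2,0.1,1],
    [3.5,0,0,0,0.2,0.1,1],
    [3.5,0,0,0,0.2,0.1,1],
    [3.5,0,0,0,0.2,0.1,1],
    [3.5,0,0,0,0.2,0.1,1]
  ]
}}

```text
t: 29.2
eef_pos: [0.4888, 0.2542, 0.077]
tool_rot: [-0.004, 0.778, -0.628, -0.0]
contact_force: [-0.2, 1.1, 2.0]
gripper_width: 0.241
```

```bash
python3 -c "
from h import *
st();to((.511,.139,.077))"
```

```text
t 29.20 s 35.3 v 3.3 z 77.0 | f along 1.07 across 0.02 z 2.01 | w 0.241
t 29.2 pos [0.4888 0.2542 0.077 ] move [117.3   2.8  -0.6] turn [-0.34  0.32  0.49] q [-0.26  0.51 -0.42  1.96  0.3   0.73 -2.22]
```

>>> {"method": "apply_moves", "body": {
  "increments": [
    [3,0,0,-0.1,0.1,0.1,1],
    [3,0,0,-0.1,0.1,0.1,1],
    [3,0,0,-0.1,0.1,0.1,1],
    [3,0,0,0,0,0.1,1],
    [3,0,0,0,0,0,1],
    [3,0,0,0,0,0,1],
    [3,0,0,0,0,0,1],
    [3,0,0,0,0,0,1]
  ]
}}

```text
t: 30.2
eef_pos: [0.4941, 0.2288, 0.077]
tool_rot: [-0.0, 0.776, -0.63, 0.0]
contact_force: [-1.4, 1.3, 0.6]
gripper_width: 0.244
```

>>> {"method": "apply_moves", "body": {
  "increments": [
    [3,0,0,0,0,0,1],
    [3,0,0,0,0,0,1],
    [3,0,0,0,0,0,1],
    [3,0,0,0,0,0,1],
    [3,0,0,0,0,0,1],
    [3,0,0,0,0,0,1],
    [3,0,0,0,0,0,1],
    [3,0,0,0,0,0,1]
  ]
}}

```text
t: 31.2
eef_pos: [0.4994, 0.2036, 0.077]
tool_rot: [-0.0, 0.776, -0.63, 0.0]
contact_force: [-0.3, 1.2, 0.9]
gripper_width: 0.245
```

>>> {"method": "apply_moves", "body": {
  "increments": [
    [3,0,0,0,0,0,1],
    [3,0,0,0,0,0,1],
    [3,0,0,0,0,0,1],
    [3,0,0,0,0,0,1],
    [3,0,0,0,0,0,1],
    [3,0,0,0,0,0,1],
    [3,0,0,0,0,0,1],
    [3,0,0,0,0,0,1]
  ]
}}

```text
t: 32.2
eef_pos: [0.5047, 0.1784, 0.077]
tool_rot: [-0.0, 0.776, -0.63, 0.0]
contact_force: [-0.7, 2.3, -0.1]
gripper_width: 0.242
```

>>> {"method": "apply_moves", "body": {
  "increments": [
    [3,0,0,0,0,0,1],
    [3,0,0,0,0,0,1],
    [3,0,0,0,0,0,1],
    [3,0,0,0,0,0,1],
    [3,0,0,0,0,0,1],
    [3,0,0,0,0,0,1],
    [3,0,0,0,0,0,1],
    [3,0,0,0,0,0,1]
  ]
}}

```text
t: 33.2
eef_pos: [0.51, 0.1533, 0.077]
tool_rot: [-0.0, 0.776, -0.63, 0.0]
contact_force: [-0.1, 2.1, 0.7]
gripper_width: 0.243
```

```bash
python3 -c "
from h import *
st();to((.511,.139,.077))"
```

```text
t 33.20 s -67.9 v 3.5 z 77.0 | f along 2.10 across 0.29 z 0.75 | w 0.243
t 33.2 pos [0.51   0.1533 0.077 ] move [14.2  2.   0. ] turn [-0.03 -0.01  0.09] q [-0.08  0.48 -0.41  2.    0.29  0.71 -2.03]
```

Contact is expected near s ≈ −97: 26 mm more, then a soft press.

>>> {"method": "apply_moves", "body": {
  "increments": [
    [3,0,0,0,0,0,1],
    [3,0,0,0,0,0,1],
    [3,0,0,0,0,0,1],
    [3,0,0,0,0,0,1],
    [3,0,0,0,0,0,1],
    [3,0,0,0,0,0,1],
    [2.5,0,0,0,0,0,1],
    [1.5,0,0,0,0,0,1]
  ]
}}

```text
t: 34.2
eef_pos: [0.5149, 0.13, 0.077]
tool_rot: [-0.0, 0.776, -0.631, 0.0]
contact_force: [0.2, 1.3, 0.3]
gripper_width: 0.243
```

>>> {"method": "apply_moves", "body": {
  "increments": [
    [1.2,0,0,0,0,0,1],
    [1.2,0,0,0,0,0,1],
    [1.2,0,0,0,0,0,1],
    [1.2,0,0,0,0,0,1],
    [1.2,0,0,0,0,0,1],
    [1.2,0,0,0,0,0,1],
    [1.2,0,0,0,0,0,1],
    [1.2,0,0,0,0,0,1]
  ]
}}

```text
t: 35.2
eef_pos: [0.5165, 0.1227, 0.077]
tool_rot: [-0.001, 0.777, -0.63, -0.001]
contact_force: [-0.7, 5.1, -1.1]
gripper_width: 0.24
```

```bash
python3 -c "
from h import *
st();to((.511,.139,.077))"
```

```text
t 35.20 s -99.1 v 3.6 z 77.0 | f along 5.11 across 0.37 z -1.12 | w 0.240
t 35.2 pos [0.5165 0.1227 0.077 ] move [-17.1   2.    0.1] turn [-0.06  0.16  0.19] q [-0.02  0.48 -0.41  2.    0.28  0.71 -1.97]
```

>>> {"method": "apply_moves", "body": {
  "increments": [
    [-2,0,0,0,0,0,1],
    [-3,0,0,0,0,0,1],
    [-3.5,0,0,0,0,0,1],
    [-3.5,0,0,0,0,0,1],
    [-3.5,0,0,0,0,0,1],
    [-3.5,0,0,0,0,0,1],
    [-3.5,0,0,0,0,0,1],
    [-3.5,0,0,0,0,0,1]
  ]
}}

```text
t: 36.2
eef_pos: [0.5116, 0.1458, 0.077]
tool_rot: [0.0, 0.776, -0.631, 0.001]
contact_force: [0.4, -1.0, 1.6]
gripper_width: 0.242
```

>>> {"method": "apply_moves", "body": {
  "increments": [
    [-3.5,0,0,0,0,0,1],
    [-3.5,0,0,0,0,0,1],
    [-3.5,0,0,0,0,0,1],
    [-3.5,0,0,0,0,0,1],
    [-3.5,0,0,0,0,0,1],
    [-3.5,0,0,0,0,0,1],
    [-3.5,0,0,0,0,0,1],
    [-3.5,0,0,0,0,0,1]
  ]
}}

```text
t: 37.2
eef_pos: [0.5054, 0.1752, 0.077]
tool_rot: [0.001, 0.776, -0.631, 0.001]
contact_force: [-0.3, -1.4, 1.3]
gripper_width: 0.239
```

>>> {"method": "apply_moves", "body": {
  "increments": [
    [-3.5,0,0,0,0,0,1],
    [-3.5,0,0,0,0,0,1],
    [-3.5,0,0,0,0,0,1],
    [-3.5,0,0,0,0,0,1],
    [-3.5,0,0,0,0,0,1],
    [-3.5,0,0,0,0,0,1],
    [-3.5,0,0,0,0,0,1],
    [-3.5,0,0,0,0,0,1]
  ]
}}

```text
t: 38.2
eef_pos: [0.4992, 0.2045, 0.077]
tool_rot: [0.001, 0.776, -0.631, 0.001]
contact_force: [0.6, -1.8, 1.5]
gripper_width: 0.241
```

>>> {"method": "apply_moves", "body": {
  "increments": [
    [-3.5,0,0,0,0,0,1],
    [-3.5,0,0,0,0,0,1],
    [-3.5,0,0,0,0,0,1],
    [-3.5,0,0,0,0,0,1],
    [-3.5,0,0,0,0,0,1],
    [-3.5,0,0,0,0,0,1],
    [-3.5,0,0,0,0,0,1],
    [-3.5,0,0,0,0,0,1]
  ]
}}

```text
t: 39.2
eef_pos: [0.493, 0.2339, 0.077]
tool_rot: [0.001, 0.776, -0.631, 0.001]
contact_force: [0.3, -1.4, 2.6]
gripper_width: 0.243
```

```bash
python3 -c "
from h import *
st();to((.511,.139,.077))"
```

```text
t 39.20 s 14.6 v 3.2 z 77.0 | f along -1.39 across 0.06 z 2.56 | w 0.243
t 39.2 pos [0.493  0.2339 0.077 ] move [96.6  1.8  0.2] turn [-0.   -0.11  0.03] q [-0.23  0.5  -0.42  1.97  0.3   0.73 -2.19]
```

>>> {"method": "apply_moves", "body": {
  "increments": [
    [-3.5,0,0,0,0,0,1],
    [-3.5,0,0,0,0,0,1],
    [-3.5,0,0,0,0,0,1],
    [-3.5,0,0,0,0,0,1],
    [-3.5,0,0,0,0,0,1],
    [-3.5,0,0,0,0,0,1],
    [-3.5,0,0,0,0,0,1],
    [-3,0,0,0,0,0,1]
  ]
}}

```text
t: 40.2
eef_pos: [0.487, 0.2622, 0.077]
tool_rot: [0.001, 0.776, -0.631, 0.001]
contact_force: [-0.2, -5.2, 5.5]
gripper_width: 0.242
```

>>> {"method": "apply_moves", "body": {
  "increments": [
    [-2.5,0,0,0,-0.1,-0.1,1],
    [-2.5,0,0,0,-0.1,-0.1,1],
    [-2.5,0,0,0,-0.1,-0.1,1],
    [-2.5,0,0,0,-0.1,-0.1,1],
    [-2.5,0,0,0,-0.2,-0.1,1],
    [-2.5,0,0,0,-0.2,-0.1,1],
    [-2.5,0,0,0,-0.2,-0.1,1],
    [-2.5,0,0,0,-0.2,-0.1,1]
  ]
}}

```text
t: 41.2
eef_pos: [0.4864, 0.2647, 0.077]
tool_rot: [0.004, 0.776, -0.631, -0.0]
contact_force: [0.4, -7.7, 6.7]
gripper_width: 0.243
```

```bash
python3 -c "
from h import *
st();to((.511,.139,.077))"
```

```text
t 41.20 s 46.0 v 3.0 z 77.0 | f along -7.61 across -1.16 z 6.73 | w 0.243
t 41.2 pos [0.4864 0.2647 0.077 ] move [128.    1.7   0.7] turn [ 0.38 -0.31  0.06] q [-0.28  0.52 -0.42  1.94  0.3   0.75 -2.24]
```

>>> {"method": "apply_moves", "body": {
  "increments": [
    [-2.8,0,0,0,-0.4,-0.1,1],
    [-2.8,0,0,0,-0.4,-0.1,1],
    [-2.8,0,0,0,-0.4,-0.1,1],
    [-2.8,0,0,0,-0.4,-0.1,1],
    [-2.8,0,0,0,-0.3,-0.1,1],
    [-2.8,0,0,0,-0.3,-0.1,1],
    [-2.8,0,0,0,-0.3,-0.1,1],
    [-2.8,0,0,0,-0.3,-0.1,1]
  ]
}}

```text
t: 42.2
eef_pos: [0.4862, 0.2653, 0.077]
tool_rot: [0.001, 0.777, -0.63, -0.01]
contact_force: [0.2, -7.4, 6.5]
gripper_width: 0.241
```

```bash
python3 -c "
from h import *
st();to((.511,.139,.077))"
```

```text
t 42.20 s 46.7 v 3.0 z 77.0 | f along -7.32 across -1.33 z 6.53 | w 0.241
t 42.2 pos [0.4862 0.2653 0.077 ] move [128.7   1.8  -1.8] turn [0.78 0.8  0.16] q [-0.26  0.52 -0.43  1.94  0.28  0.75 -2.22]
```

>>> {"method": "apply_moves", "body": {
  "increments": [
    [-3.3,0,0,0,0.1,0,1],
    [-3.3,0,0,0,0.1,0,1],
    [-3.3,0,0,0,0.1,0,1],
    [-3.3,0,0,0,0.1,0,1],
    [-2.5,0,0,0,0,0,1],
    [-2,0,0,0,0,0,1],
    [-1.5,0,0,0,0,0,1],
    [-1,0,0,0,0,0,1]
  ]
}}

```text
t: 43.2
eef_pos: [0.4859, 0.2666, 0.0769]
tool_rot: [0.013, 0.772, -0.635, 0.001]
contact_force: [-0.8, -4.1, 4.7]
gripper_width: 0.246
```

```bash
python3 -c "
from h import *
st();to((.511,.139,.077))"
```

```text
t 43.20 s 48.0 v 2.9 z 76.9 | f along -3.81 across -1.59 z 4.69 | w 0.246
t 43.2 pos [0.4859 0.2666 0.0769] move [ 1.3e+02 -1.0e-01  2.3e+00] turn [ 1.11 -1.04 -0.65] q [-0.3   0.52 -0.41  1.93  0.3   0.77 -2.26]
```

>>> {"method": "apply_moves", "body": {
  "increments": [
    [-3.6,0,0,0,0,0,1],
    [-3.6,0,0,0,0,0,1],
    [-3.6,0,0,0,0,0,1],
    [-3.4,0,0,0,0,0,1],
    [-2,0,0,0,0,0,1],
    [-1,0,0,0,0,0,1],
    [0,0,0,0,0,0,1],
    [0,0,0,0,0,0,1]
  ]
}}

```text
t: 44.2
eef_pos: [0.4847, 0.2725, 0.0768]
tool_rot: [0.019, 0.768, -0.64, 0.005]
contact_force: [-0.7, -3.4, 3.6]
gripper_width: 0.241
```

```bash
python3 -c "
from h import *
st();to((.511,.139,.077))"
```

```text
t 44.20 s 54.0 v 2.9 z 76.8 | f along -3.19 across -1.38 z 3.65 | w 0.241
t 44.2 pos [0.4847 0.2725 0.0768] move [136.   -1.9   4.1] turn [ 1.36 -1.81 -1.4 ] q [-0.32  0.53 -0.41  1.92  0.31  0.79 -2.29]
```

>>> {"method": "apply_moves", "body": {
  "increments": [
    [3,0,0,0.2,-0.4,-0.2,1],
    [3,0,0,0.2,-0.4,-0.2,1],
    [3,0,0,0.2,-0.4,-0.2,1],
    [1.5,0,0,0.2,-0.2,-0.2,1],
    [0,0,0,0,0,0,1],
    [0,0,0,0,0,0,1],
    [0,0,0,0,0,0,1],
    [0,0,0,0,0,0,1]
  ]
}}

```text
t: 45.2
eef_pos: [0.4849, 0.2725, 0.0768]
tool_rot: [-0.001, 0.775, -0.632, -0.005]
contact_force: [-0.7, 3.0, 0.5]
gripper_width: 0.245
```

```bash
cat >> h.py <<'E'
def car():
    o=bot.get_obs();Rm=R.from_quat(o["tool_rot"],scalar_first=True).as_matrix()
    g=np.array(o["eef_pos"])-Rm[:,2]*bot.grasp_offset
    print("carriage s %.2f"%(1e3*(g[:2]-mid)@u))
E
python3 -c "
from h import *
st();car();to((.511,.139,.077))"
```

```text
t 45.20 s 54.0 v 3.2 z 76.8 | f along 3.12 across -0.11 z 0.48 | w 0.245
carriage s 53.85
t 45.2 pos [0.4849 0.2725 0.0768] move [136.    1.5  -1.3] turn [ 0.26  0.48 -0.08] q [-0.28  0.52 -0.43  1.94  0.29  0.74 -2.25]
```

>>> {"method": "apply_moves", "body": {
  "increments": [
    [3.2,0,0,0,0,0,1],
    [3.2,0,0,0,0,0,1],
    [2.5,0,0,0,0,0,1],
    [0,0,0,0,0,0,1],
    [0,0,0,0,0,0,1],
    [0,0,0,0,0,0,1],
    [0,0,0,0,0,0,1],
    [0,0,0,0,0,0,1]
  ]
}}

```text
t: 46.2
eef_pos: [0.4859, 0.2687, 0.0767]
tool_rot: [-0.004, 0.777, -0.63, -0.007]
contact_force: [0.9, 2.5, 0.5]
gripper_width: 0.245
```

```bash
python3 -c "
from h import *
st();car();to((.511,.139,.077))"
```

```text
t 46.20 s 50.1 v 3.3 z 76.7 | f along 2.26 across 1.41 z 0.46 | w 0.245
carriage s 49.80
t 46.2 pos [0.4859 0.2687 0.0767] move [132.1   2.2  -2.3] turn [0.14 0.88 0.16] q [-0.27  0.52 -0.43  1.95  0.29  0.73 -2.23]
```

>>> {"method": "apply_moves", "body": {
  "increments": [
    [-3,0,0,0,0,0,1],
    [-3,0,0,0,0,0,1],
    [-2,0,0,0,0,0,1],
    [0,0,0,0,0,0,1],
    [0,0,0,0,0,0,1],
    [0,0,0,0,0,0,1],
    [0,0,0,0,0,0,1],
    [0,0,0,0,0,0,1]
  ]
}}

```text
t: 47.2
eef_pos: [0.4858, 0.2689, 0.0767]
tool_rot: [0.001, 0.775, -0.632, -0.003]
contact_force: [0.5, -2.2, 3.2]
gripper_width: 0.244
```

```bash
python3 -c "
from h import *
st();car();to((.511,.139,.077))"
```

```text
t 47.20 s 50.3 v 3.3 z 76.7 | f along -2.28 across 0.03 z 3.24 | w 0.244
carriage s 50.18
t 47.2 pos [0.4858 0.2689 0.0767] move [132.3   1.5  -0.9] turn [ 0.29  0.25 -0.13] q [-0.28  0.52 -0.42  1.94  0.3   0.74 -2.24]
```

>>> {"method": "apply_moves", "body": {
  "increments": [
    [-3,0,0,0,0,0,1],
    [-3,0,0,0,0,0,1],
    [-1,0,0,0,0,0,1],
    [0,0,0,0,0,0,1],
    [0,0,0,0,0,0,1],
    [0,0,0,0,0,0,1],
    [0,0,0,0,0,0,1],
    [0,0,0,0,0,0,1]
  ]
}}

```text
t: 48.2
eef_pos: [0.4854, 0.2705, 0.0767]
tool_rot: [0.004, 0.774, -0.633, -0.001]
contact_force: [1.0, -4.1, 4.0]
gripper_width: 0.242
```

```bash
python3 -c "
from h import *
st();car();to((.511,.139,.077))"
```

```text
t 48.20 s 51.9 v 3.2 z 76.7 | f along -4.21 across 0.14 z 4.05 | w 0.242
carriage s 51.98
t 48.2 pos [0.4854 0.2705 0.0767] move [1.34e+02 1.00e+00 1.00e-01] turn [ 0.4  -0.17 -0.33] q [-0.29  0.52 -0.42  1.94  0.3   0.75 -2.26]
```

>>> {"method": "apply_moves", "body": {
  "increments": [
    [0.8,0,0,0,0,0,1],
    [0,0,0,0,0,0,-1],
    [0,0,0,0,0,0,-1],
    [0,0,0,0,0,0,-1],
    [0,0,0,0,0,0,-1],
    [0,0,0,0,0,0,-1],
    [0,0,0,0,0,0,-1],
    [0,0,0,0,0,0,-1]
  ]
}}

```text
t: 49.2
eef_pos: [0.4841, 0.2726, 0.076]
tool_rot: [0.003, 0.775, -0.633, -0.003]
contact_force: [0.8, -1.0, 0.4]
gripper_width: 0.998
```

```bash
python3 -c "
from h import *
st();car();to((.511,.139,.077))"
```

```text
t 49.20 s 54.2 v 2.4 z 76.0 | f along -1.10 across 0.57 z 0.41 | w 0.998
carriage s 54.19
t 49.2 pos [0.4841 0.2726 0.076 ] move [136.2   0.3  -1.1] turn [ 0.45  0.05 -0.22] q [-0.29  0.52 -0.42  1.94  0.3   0.75 -2.26]
```

>>> {"method": "apply_moves", "body": {
  "increments": [
    [1,0,-8,0,0,0,-1],
    [0,0,-20,0,0,0,-1],
    [0,0,-30,0,0,0,-1],
    [0,0,-40,0,0,0,-1],
    [0,0,-50,0,0,0,-1],
    [0,40,-40,0,0,0,-1],
    [0,55,0,0,0,0,-1],
    [0,50,0,0,0,0,-1]
  ]
}}

```text
t: 50.2
eef_pos: [0.3431, 0.2429, 0.2751]
tool_rot: [0.0, 0.774, -0.634, -0.003]
contact_force: [-0.9, 0.8, 1.5]
gripper_width: 1.0
```

Run:
```python
from h import *
st()
for n in ('side','top'):
    im=imaging.read_camera(n); cv2.imwrite(f'pics/{n}2.png',im[:,:,::-1])
a=cv2.imread('pics/top2.png')[225:345,195:435]; b=cv2.resize(a,None,fx=3.3,fy=3.3,interpolation=cv2.INTER_CUBIC)
cc=cv2.imread('pics/side2.png')[200:380,190:370]; cv2.imwrite('pics/side2z.png',cv2.resize(cc,None,fx=3.3,fy=3.3,interpolation=cv2.INTER_CUBIC))
cv2.imwrite('pics/top2z.png',b)
```

```text
t 50.20 s 53.8 v -141.7 z 275.1 | f along 0.91 across -0.70 z 1.52 | w 1.000
```

View pics/top2z.png

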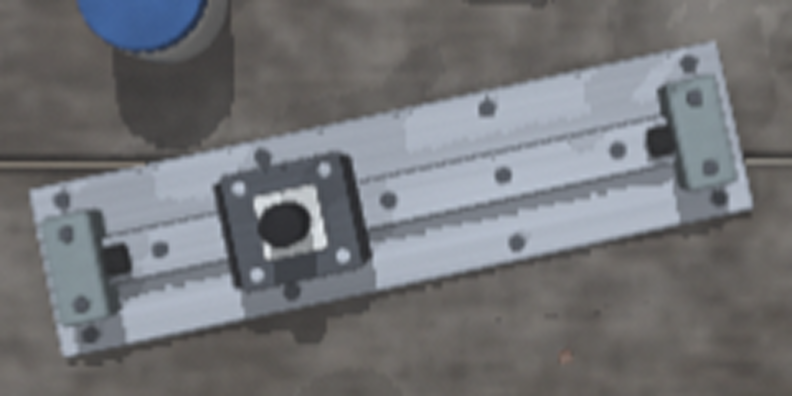

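View pics/side2z.png

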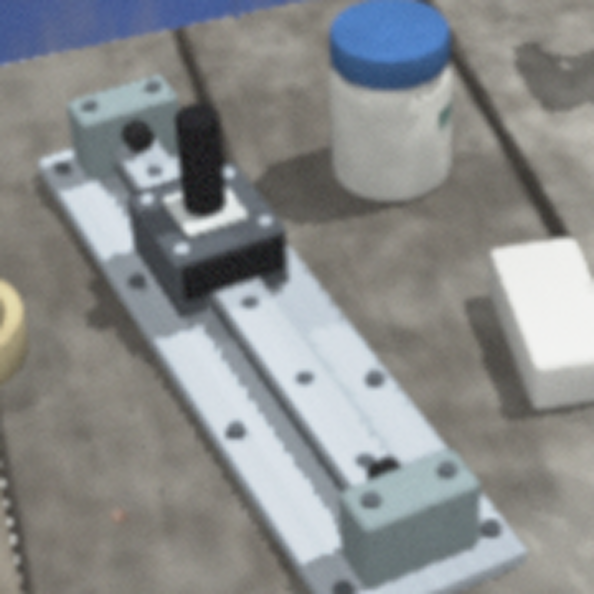

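View pics/top2.png

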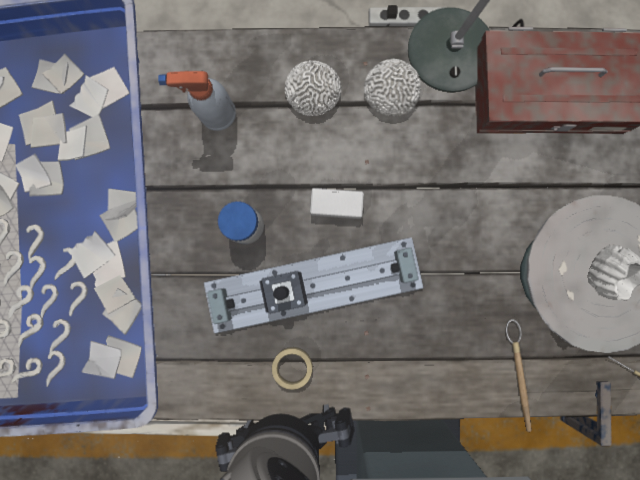

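Run:
```python
from h import *
f=lambda p:np.array(p)/3.3+np.array([195,225])-0.35
P=lambda l:np.mean([onz("top",f(p),.05) for p in l],0)[:2]
L=P([(67,234),(81,304)]);Rr=P([(695,97),(711,167)]);m=(L+Rr)/2;uu=(L-Rr)/np.linalg.norm(L-Rr);print(m,uu,np.linalg.norm(L-Rr))
a=P([(503,131),(589,112),(609,198),(522,217)]);b=P([(238,188),(324,169),(343,256),(257,274)])
print("start",(a-m)@uu*1e3,"end",(b-m)@uu*1e3,"travel",(b-a)@uu*1e3)
# bolts by blob, subpixel (bright bolts on dark carriage)
for n in ("top0","top2"):
    g=cv2.imread(f"pics/{n}.png",0)
    g3=cv2.resize(g[225:345,195:435],None,fx=4,fy=4,interpolation=cv2.INTER_CUBIC)
    n_,l,s,c=cv2.connectedComponentsWithStats((g3<92).astype(np.uint8))
    i=[k for k in range(1,n_) if 2500<s[k][4]]
    print(n,[(s[k].tolist(),c[k].round(1).tolist()) for k in i])
# side view
fs=lambda p,o:np.array(p)/3.3+np.array(o)-0.35
S=lambda l,o:np.mean([onz("side",fs(p,o),.05) for p in l],0)[:2]
o2=(190,200)
Ls=S([(89,106),(152,87)],o2);Rs=S([(371,499),(447,469)],o2);ms=(Ls+Rs)/2
bs=S([(147,200),(229,173),(265,221),(181,248)],o2)
as_=S([(262,313),(352,281),(397,340),(306,374)],(190,215))
print("side span",np.linalg.norm(Ls-Rs),"start",(as_-ms)@uu*1e3,"end",(bs-ms)@uu*1e3)
```

```text
[0.493477   0.22021636] [-0.20649678  0.97844728] 0.3223353272811507
start -85.6916582354333 end 49.91510058175391 travel 135.6067588171872
top0 [([0, 0, 322, 198, 35885], [162.8, 104.2]), ([578, 117, 189, 187, 15263], [671.1, 203.1]), ([82, 201, 878, 259, 21332], [537.3, 353.6]), ([107, 256, 53, 126, 2776], [133.3, 318.4]), ([826, 368, 134, 112, 7498], [903.4, 431.0])]
top2 [([0, 0, 322, 198, 35285], [165.0, 104.9]), ([260, 183, 191, 182, 18100], [353.8, 271.2]), ([82, 201, 878, 260, 19838], [459.4, 370.6]), ([106, 256, 54, 126, 2797], [133.4, 318.5]), ([829, 374, 131, 106, 5679], [899.0, 440.6])]
side span 0.32162076822225666 start -86.30610370950119 end 48.87618320963361
```

```bash
python3 -c "
from h import *
print(np.abs(bot.get_obs()['joint_vel']).max(), cv2.absdiff(cv2.imread('pics/top0.png'),cv2.imread('pics/top2.png'))[185:250,200:380].max())
print(bot.hand_in())"
```

```text
0.08205991753463165 19
the job is handed in; nothing more can be done
None
```

The carriage is standing on the middle of the tight spot, about 49.5 mm left of the rail's middle. The gripper has let go and is clear. I handed the job in at about 50 s of the 61 s allowed.

- **Stroke:** I took the carriage by its post and went left first, then right, mostly at 10 to 29 mm/s. It pressed the left buffer with about 5.4 N and the right with about 5.1 N. The two contact points came out 200.3 mm apart, against the 200 mm expected.
- **Tight spot:** I compared where the drag built up equally from each side. Two force levels, about 6 N and about 9 N, put the middle at 49.4 and 49.5 mm.
- **Final placing:** I overshot the middle by about 2.5 mm each way while pushing over the drag peak. I then brought it back to within about 0.2 mm, by the arm's own reading.
- **After letting go:** The arm sprang about 2 mm to the left as the gripper opened, so I checked with the cameras. The raw positions were 49.9 mm (top) and 48.9 mm (side). Using the travel since the start, corrected for scale, both give about 49.6 mm. The views differ by about 1 mm, within the 2 mm calibration, so the carriage appears not to have followed the arm.
- **Things around it:** In the top picture the jar, plaster block and tape roll stand where they were. I compared the pictures by pixel over part of the jar and block only; the tape roll I checked by eye. The arm was still settling slightly, at 0.08 rad/s, when I handed in.

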